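# Crank the bowl's pouring lip round to the front

## Task

The unfired clay bowl on the geared decorating wheel has its pouring lip turned away. Wind the decorating wheel's own hand crank until the lip points straight at the crank, then let go. Turn it by the crank only: do not touch the bowl or the wheel, and leave the crank of the white glaze sieve as it is.

Things in the scene. Friction and masses are not known exactly. Their poses are not given: they have to be found in the camera images.
- whirler: Geared decorating wheel, fixed: grey base 30 mm high, at one end a round wheel, at the other a post (60 mm wide, 90 high) with a steel crank whose arm sweeps 96-112 mm above the table and turns endlessly either way. Origin on the table under the crank's vertical axis; z up, x towards the wheel's axis, 230 mm away. Stands left or right, the sieve on the other side.
- wheel: 200 mm wheel, a clay bowl (164 mm wide, rim 124 mm above table) stuck on it with a V lip reaching 116 mm from the axis, a loop handle opposite. Origin on the axis, 52 mm above table; z up, x towards the lip. Turns the same way as the crank, 1/3 as far. At first the lip is 2.0-2.65 rad anticlockwise (from above) of the crank's direction: 0.95-1.27 crank turns clockwise.
- crank_knob (a point): Grip of the decorating wheel's crank: an upright dark wooden sleeve, 28 mm in diameter, 50 mm tall (110-160 mm above the table), this point on its axis 140 mm above the table and 60 mm from the crank's axis. It spins freely on its pin, so a gripper pinching it from above need not turn while going round. Takes about 2 N to wind; the crank stays where it is left.
- sievecrank_knob (a point): Like sleeve on the crank of the rotary glaze sieve, a fixed white plastic tub 208 mm wide and 138 mm high with its crank on the lid. This point is 192 mm above the table, 60 mm from that crank's axis; the sleeve's top is at 212 mm. Not to be turned.

How it is judged:
By the outcome, as a careful person would: the job done as asked, in the order asked, and still so for the second after the job is handed in, with the robot touching nothing.
It also fails if it takes over 51 s, if anything falls off the work surface, if the arm or the gripper's body presses on something with over 40 N, if the wrist force passes 120 N, or if a joint passes its speed limit or range.

## Robot

A 6-joint arm with a two-finger parallel gripper is mounted at the origin on the work surface. World frame = base frame: x ahead of the robot, y to its left, z up, the work surface at z = 0. Lengths are in m, angles in degrees, forces in N, time in s.
With the tool pointing down it reaches from about 0.4 to 0.825 m from the base axis. Payload 7 kg.
Tool frame: the origin (TCP) lies at the very end of the fingers, on their centre line; the grasp point (between the pads) lies 19 mm behind it; z points along the fingers, y is the line along which they close (so a half turn about z gives the same grasp; the last joint's range is limited). The gripper opens to 88 mm and grips with 3 to 60 N. Pads are 19 mm wide; open, the fingers measure 130 mm over their backs; the gripper's body (78 mm by 193 mm) begins 47 mm behind the grasp point.
Start: joints at [93.111, 20.546, 0.682, 0, -70.136, -16.507], TCP at [0.156, 0.657, 0.227] pointing down, gripper open.
Joint ranges: [-176.03, 176.03], [-82.01, 121.73], [-58.28, 71.71], [-173.87, 95.51], [-174.79, -0.11], [-173.66, 173.66]. Speed limits (degrees/s): [136.94, 136.94, 172.46, 180, 180, 180].

## Interface

Orientations are given as [roll, pitch, yaw] about the fixed x, y, z axes, in that order (R = Rz(yaw) Ry(pitch) Rx(roll)).
In Python, from plant import ctrl gives the robot as it stands.
- The arm moves only by the tool carry_out, never from a script. Its argument "deltas" is a list that holds one entry, the list of rows, each a list of 5 numbers: the shift along the tool's x, y, z scaled (see below), then the turn about the tool's z scaled (see below), then the opening, from -1 (shut) to 1 (fully open). A call has 1 to 5 rows; each row is the pose to reach, as a shift and turn from the pose commanded when the call began, along the tool's axes at that moment, turning the shorter way round; what a row does not reach only later rows make up. The controller multiplies each number of a shift by 20 cm and each number of a turn by 2 pi rad. A row lasts 1/10 s, in which the tool goes at most 50 mm and 8.59 degrees, less where a joint would pass 70% of its speed; a pose out of reach is approached as far as the arm can. A call with a number of a shift or a turn outside -1 to 1 is refused whole. A call with a gripper value outside its range is refused whole. The fingers move at their own pace and stop on an object; the grip force is fixed at half the most. Time passes only in rows, so rows that repeat a pose let the fingers close. It gives the time, the measured TCP pose, the force, the opening and the grip force at its end, in the units of the state.
- ctrl.get_obs(): the state, without advancing time (a new reading comes with each control period).
- ctrl.snapshot(name): name is "scene" or "top" or "wrist"; returns a dict with "color" (400x640x3 uint8, red, green, blue), "camera_matrix" (3x3 intrinsics, pixels), "R" (3x3) and "t" (3): a world point X has camera coordinates R X + t. Camera axes: x right, y down, z forward; pixel columns grow to the right and rows downward; lengths in m; the calibration is good to about 2 mm. The wrist camera is an equidistant fisheye: a pixel r from the principal point sees the ray r / f radians off the axis. A picture is of the moment at which its call begins. There is no depth.
- ctrl.close_job(): hands the job in; it is judged then, once.
Trained networks look in a picture, given as the dict that the camera call returned (one of the last four; its "shot" number tells which), for a name from the list of things; names that differ only in an ending like _2 or _b are one class to them, and where a whole thing is asked for, a point or a joint stands for the part that bears it (a point fixed in the world has none). Each returns a list of dicts, best first, with "p" (0 to 1); they miss things now and then, are a little off and sometimes report something else, mostly with a low value. They report only what shows in the picture. A call takes as long as a camera call.
- ctrl.search_frame(picture, name): "centre" ([column, row] in pixels, amid what is visible of it).
- ctrl.silhouettes(picture, name): "mask" (400x640 bool, what is visible of it) and "centre" ([column, row] in pixels, amid what is visible of it).
- ctrl.spot_point(picture, name): "centre" ([column, row] in pixels: a listed point, or the origin of a listed thing).
The state is a dict: "clock": time; "joint_pos": joint angles; "qvel": joint speeds; "tau": joint torques, N m; "tool_pos": TCP position; "orientation": TCP orientation; "force": force on the tool from outside, world axes, zero at the start; "moment": the same for the moment, N m; "opening": finger opening in m; "gripper_force": force on a finger pad.
Only numpy, scipy, OpenCV 4.12 (cv2) and the standard library are available. Lean on these libraries where they do the work, as an engineer would, in place of code of your own. Each camera call takes 0.05 s, during which the arm holds its last target. There are 200 camera calls.

## Working session

There is one attempt and no reset: what is moved stays moved. The work goes in short steps, Python scripts to look and compute and a tool call to move; the robot and the scene stay as the last step left them, time stands still between calls to the robot, and variables do not carry over. Pictures are saved under pics/ and viewed, at most 10 in all, crops included, and the job is handed in when it is done.

Besides the shell and the picture viewer there is one more tool, called after "Call:" in YAML: its name, and indented under it one key for each argument. carry_out: Moves the arm, as the interface text tells. Its arguments: {"type":"object","properties":{"deltas":{"type":"array"}},"required":["deltas"]}

```bash
mkdir -p pics; cat > h.py <<'E'
import numpy as np, cv2
from plant import ctrl
def onplane(p,uv,z):
    K=np.array(p["camera_matrix"]);R=np.array(p["R"]);t=np.array(p["t"])
    d=R.T@np.linalg.solve(K,[uv[0],uv[1],1.]);c=-R.T@t
    return c+d*(z-c[2])/d[2]
def tri(ps,uvs):
    A=[];b=[]
    M=np.zeros((3,3));v=np.zeros(3)
    for p,uv in zip(ps,uvs):
        c=onplane(p,uv,0);o=-np.array(p["R"]).T@np.array(p["t"]);d=(c-o)/np.linalg.norm(c-o)
        P=np.eye(3)-np.outer(d,d);M+=P;v+=P@o
    return np.linalg.solve(M,v)
def proj(p,X):
    x=np.array(p["R"])@X+np.array(p["t"]);u=np.array(p["camera_matrix"])@x;return u[:2]/u[2]
E
python3 - <<'E'
from h import *
np.set_printoptions(precision=4,suppress=True)
P={n:ctrl.snapshot(n) for n in("top","scene")}
zs=dict(whirler=0,wheel=.052,crank_knob=.14,sievecrank_knob=.192)
for n,p in P.items():
    cv2.imwrite(f"pics/{n}0.png",p["color"][:,:,::-1])
    for k,z in zs.items():
        for r in ctrl.spot_point(p,k)[:2]: print(n,k,round(r["p"],2),r["centre"],onplane(p,r["centre"],z))
print(ctrl.get_obs())
E
```

```text
top wheel 0.86 [451.7, 145.5] [ 0.7778 -0.2818  0.052 ]
top crank_knob 0.63 [440.8, 218.9] [ 0.6044 -0.2336  0.14  ]
top sievecrank_knob 0.82 [211.9, 291.9] [0.4496 0.2271 0.192 ]
scene whirler 0.91 [215.5, 215.7] [ 0.5642 -0.2048  0.    ]
scene wheel 0.95 [170.4, 295.3] [ 0.779  -0.2817  0.052 ]
scene crank_knob 0.71 [193.8, 198.5] [ 0.602  -0.2283  0.14  ]
scene sievecrank_knob 0.98 [401.0, 120.1] [0.4556 0.2247 0.192 ]
scene sievecrank_knob 0.71 [171.6, 293.3] [ 0.8318 -0.2447  0.192 ]
{'clock': 0.5, 'joint_pos': array([ 93.1105,  20.5482,   0.6787,  -0.0003, -70.1361, -16.5062]), 'qvel': array([-0.1706, -0.0434,  0.0661,  0.0647,  0.0705,  0.0429]), 'tau': array([  0.0011, -58.1802,  29.3068,   6.9972,   0.0119,  -0.    ]), 'tool_pos': array([0.1564, 0.6566, 0.2265]), 'orientation': array([179.9946,  -0.0013, -13.3958]), 'force': array([-0.3439, -0.2225,  0.1244]), 'moment': array([0.0374, 0.0005, 0.0068]), 'gripper_force': 0.0, 'opening': 0.08758795108246414}
```

```bash
python3 -c "
import cv2
a=cv2.imread('pics/top0.png');b=cv2.imread('pics/scene0.png')
import numpy as np
cv2.imwrite('pics/both0.png',cv2.resize(np.vstack([a,b]),(480,600)))"
```

```text
(no output)
```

View pics/top0.png

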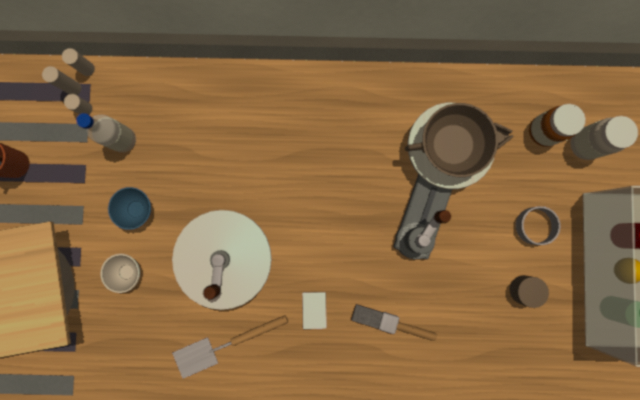

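View pics/scene0.png

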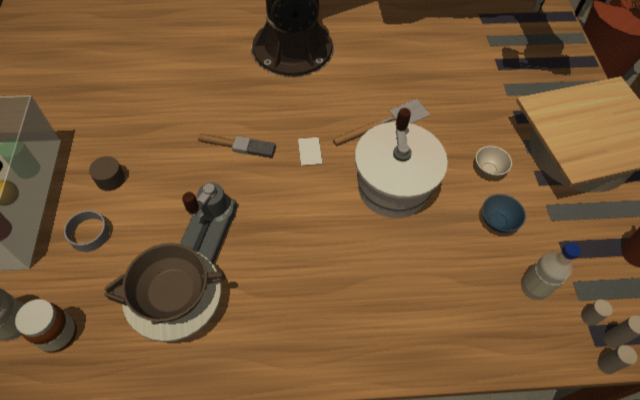

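Top view: the bowl is at about (455,142). Its V lip points right at (508,131), with the handle opposite at (413,148). The crank hub is at (424,236) and its knob at (442,217). The sieve is on the left, with its knob at (212,292). Next I refine the lip angle and crank axis on enlarged crops.

```bash
python3 - <<'E'
from h import *
a=cv2.imread('pics/top0.png')[85:275,385:525];b=cv2.imread('pics/scene0.png')[170:350,95:245]
f=lambda x:cv2.resize(x,(400,int(x.shape[0]*400/x.shape[1])),interpolation=cv2.INTER_CUBIC)
a,b=f(a),f(b);h=max(len(a),len(b))
o=np.zeros((h,800,3),np.uint8);o[:len(a),:400]=a;o[:len(b),400:]=b
cv2.imwrite('pics/crop.png',o)
P={n:ctrl.snapshot(n) for n in("top","scene")}
ax=np.array([.778,-.282])
for n,p in P.items():
    m=ctrl.silhouettes(p,"wheel")
    print(n,[(round(r["p"],2),r["mask"].sum()) for r in m])
    print({k:proj(p,np.array(v)).round(1) for k,v in dict(crank=(.564,-.205,.112),rimc=(.778,-.282,.124)).items()})
E
```

```text
top [(0.59, np.int64(6303))]
{'crank': array([423.9, 237.9]), 'rimc': array([461.6, 138.9])}
scene [(0.59, np.int64(8102))]
{'crank': array([207.9, 190. ]), 'rimc': array([162.1, 281.2])}
```

View pics/crop.png

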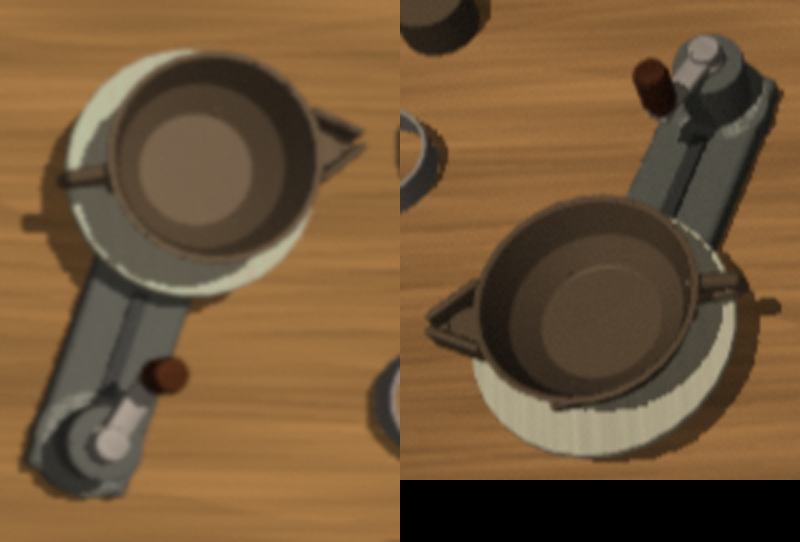

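The enlarged crops show the lip tip at about top (511,135) and scene (106,293). The hub is at top (424,241) and scene (209,188), and the knob top at top (444.5,216) and scene (189.5,195.5).

```bash
python3 - <<'E'
from h import *
np.set_printoptions(precision=4,suppress=True)
P=[ctrl.snapshot(n) for n in("top","scene")]
pts=dict(hub=((424.2,240.8),(209,188),.118),lip=((511,135),(106.2,293),.124),bowl=((459.9,140),(165.5,282.5),.124),knobtop=((444.5,216),(189.5,195.5),.16))
r={}
for k,(a,b,z) in pts.items():
    r[k]=tri(P,(a,b)); print(k,r[k],onplane(P[0],a,z),onplane(P[1],b,z))
W=np.array([.778,-.282])
ang=lambda v:np.degrees(np.arctan2(v[1],v[0]))
for k in("lip",): print(ang(r[k][:2]-W),ang(r[k][:2]-r["bowl"][:2]))
h=r["hub"][:2];print("crankdir",ang(h-W),np.linalg.norm(h-W),"knob",ang(r["knobtop"][:2]-h),np.linalg.norm(r["knobtop"][:2]-h))
E
```

```text
hub [ 0.5578 -0.2045  0.1109] [ 0.5578 -0.2043  0.118 ] [ 0.5629 -0.2018  0.118 ]
lip [ 0.7913 -0.3915  0.1127] [ 0.7887 -0.388   0.124 ] [ 0.7963 -0.3858  0.124 ]
bowl [ 0.7773 -0.2791  0.1157] [ 0.7755 -0.2783  0.124 ] [ 0.7812 -0.2752  0.124 ]
knobtop [ 0.6095 -0.2333  0.1644] [ 0.6097 -0.2357  0.16  ] [ 0.6069 -0.2332  0.16  ]
-83.07525258763896 -82.89577165751892
crankdir 160.61434784605154 0.23340897580090933 knob -29.118913420025414 0.05916788283946097
```

Call:
carry_out:
  deltas:
    - [[0.14,0.165,-0.06,0,1],[0.28,0.33,-0.12,0,1],[0.42,0.495,-0.18,0,1],[0.56,0.66,-0.24,0,1],[0.7,0.825,-0.3,0,1]]

```text
clock: 1.3
tool_pos: [0.2549, 0.462, 0.2872]
orientation: [-180.0, -0.0, -13.4]
force: [1.1, 0.6, 0.9]
opening: 0.088
gripper_force: 0.0
```

Call:
carry_out:
  deltas:
    - [[0.155,0.182,0,0,1],[0.31,0.364,0,0,1],[0.465,0.546,0,0,1],[0.62,0.728,0,0,1],[0.775,0.91,0,0,1]]

```text
clock: 1.8
tool_pos: [0.3634, 0.2489, 0.2871]
orientation: [-179.9, -0.0, -13.4]
force: [1.1, 0.6, 0.5]
opening: 0.0879
gripper_force: 0.0
```

Call:
carry_out:
  deltas:
    - [[0.155,0.182,0,0,1],[0.31,0.364,0,0,1],[0.465,0.546,0,0,1],[0.62,0.728,0,0,1],[0.775,0.91,0,0,1]]

```text
clock: 2.3
tool_pos: [0.4721, 0.0358, 0.2871]
orientation: [-179.9, -0.1, -13.4]
force: [0.7, 2.0, -0.2]
opening: 0.0878
gripper_force: 0.0
```

Call:
carry_out:
  deltas:
    - [[0.15,0.175,0,-0.005,1],[0.3,0.35,0,-0.01,1],[0.45,0.525,0,-0.01,1],[0.6,0.7,0,-0.01,1],[0.75,0.88,0,-0.01,1]]

```text
clock: 2.8
tool_pos: [0.5774, -0.1702, 0.2868]
orientation: [-180.0, -0.0, -9.8]
force: [0.7, 0.5, 0.2]
opening: 0.0879
gripper_force: 0.0
```

```bash
cat >> h.py <<'E'
def fish(p,uv,z):
    K=np.array(p["camera_matrix"]);R=np.array(p["R"]);t=np.array(p["t"])
    a=np.array([(uv[0]-K[0,2])/K[0,0],(uv[1]-K[1,2])/K[1,1]]);th=np.linalg.norm(a)
    d=R.T@np.r_[np.sin(th)*a/(th+1e-12),np.cos(th)];c=-R.T@t
    return c+d*(z-c[2])/d[2]
def totool(X,o):
    psi=np.radians(o["orientation"][2]);d=np.array(X)-o["tool_pos"]
    return np.array([np.cos(psi)*d[0]+np.sin(psi)*d[1],np.sin(psi)*d[0]-np.cos(psi)*d[1],-d[2]])/.2
E
python3 - <<'E'
from h import *
np.set_printoptions(precision=4,suppress=True)
p=ctrl.snapshot("wrist");cv2.imwrite("pics/w1.png",p["color"][:,:,::-1])
for k,z in dict(whirler=0,wheel=.052,crank_knob=.14).items():
    for r in ctrl.spot_point(p,k)[:2]: print(k,round(r["p"],2),r["centre"],fish(p,r["centre"],z))
for n in("top","scene"):
    q=ctrl.snapshot(n)
    for r in ctrl.spot_point(q,"crank_knob")[:2]: print(n,round(r["p"],2),r["centre"],onplane(q,r["centre"],.14))
print(totool([.6095,-.234,.127],ctrl.get_obs()))
E
```

```text
whirler 0.96 [345.1, 173.1] [ 0.5601 -0.2086  0.    ]
wheel 0.84 [373.9, 13.7] [ 0.7712 -0.2779  0.052 ]
crank_knob 0.57 [381.2, 143.8] [ 0.6089 -0.2407  0.14  ]
scene 0.66 [194.2, 200.0] [ 0.6058 -0.2273  0.14  ]
[0.219  0.3013 0.8003]
```

View pics/w1.png

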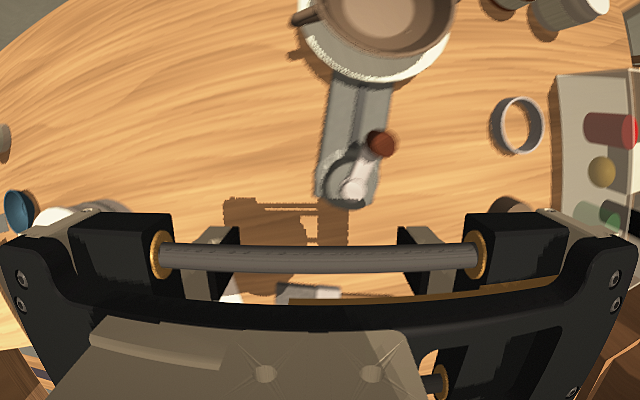

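The wrist view shows the knob top at (382,143) and the hub at (352,188). This agrees with a knob position of about (0.6095, -0.236).

Call:
carry_out:
  deltas:
    - [[0.11,0.155,0,0,1],[0.22,0.31,0.05,0,1],[0.22,0.31,0.2,0,1],[0.22,0.31,0.35,0,1],[0.22,0.31,0.45,0,1]]

```text
clock: 3.7
tool_pos: [0.6088, -0.2356, 0.1948]
orientation: [-180.0, 0.1, -9.7]
force: [0.8, -0.1, -1.3]
opening: 0.0875
gripper_force: 0.0
```

Call:
carry_out:
  deltas:
    - [[0,0,0.1,0,1],[0,0,0.2,0,1],[0,0,0.3,0,1],[0,0,0.35,0,1],[0,0,0.35,0,0]]

```text
clock: 4.2
tool_pos: [0.6089, -0.2358, 0.1256]
orientation: [180.0, 0.1, -9.7]
force: [0.2, 0.5, -0.5]
opening: 0.0838
gripper_force: 0.0
```

Call:
carry_out:
  deltas:
    - [[0,0,0,0,-1],[0,0,0,0,-1],[0,0,0,0,-1],[0,0,0,0,-1],[0,0,0,0,-1]]

```text
clock: 4.7
tool_pos: [0.6097, -0.2369, 0.1269]
orientation: [-180.0, -0.0, -9.8]
force: [-0.2, -0.1, 0.6]
opening: 0.0452
gripper_force: 0.0
```

Call:
carry_out:
  deltas:
    - [[0,0,0,0,-1],[0,0,0,0,-1],[0,0,0,0,-1],[0,0,0,0,-1],[0,0,0,0,-1]]

```text
clock: 5.2
tool_pos: [0.6095, -0.2368, 0.1266]
orientation: [180.0, 0.0, -9.8]
force: [-0.2, 0.7, 1.5]
opening: 0.0269
gripper_force: 30.0
```

```bash
cat > circ.py <<'E'
from h import *
import sys
# args: centre x,y, radius, list of target knob angles (deg); commanded pose approximated by measured
o=ctrl.get_obs();cx,cy,r=map(float,sys.argv[1:4]);step=float(sys.argv[4])
v=o["tool_pos"][:2]-[cx,cy];a0=np.degrees(np.arctan2(v[1],v[0]));print("now",a0,np.linalg.norm(v),o["tool_pos"],o["opening"],o["force"])
for k in range(1,6):
    a=np.radians(a0-step*k);print(totool([cx+r*np.cos(a),cy+r*np.sin(a),o["tool_pos"][2]],o).round(3))
E
python3 circ.py .560 -.2055 .06 8
```

```text
now -32.29554466138256 0.05856877037082305 [ 0.60950838 -0.23679251  0.12658798] 0.026946686422761195 [-0.24821063  0.74065797  1.47544652]
[-0.012  0.04  -0.   ]
[-0.036  0.075 -0.   ]
[-0.064  0.106 -0.   ]
[-0.096  0.132 -0.   ]
[-0.132  0.154 -0.   ]
```

Call:
carry_out:
  deltas:
    - [[-0.015,0.04,0,0,-1],[-0.037,0.075,0,0,-1],[-0.065,0.106,0,0,-1],[-0.097,0.132,0,0,-1],[-0.132,0.154,0,0,-1]]

```text
clock: 5.7
tool_pos: [0.578, -0.2618, 0.1265]
orientation: [-179.9, 0.0, -9.8]
force: [0.2, 7.8, 3.4]
opening: 0.027
gripper_force: 30.0
```

```bash
python3 circ.py .560 -.2055 .06 12
```

```text
now -72.27952475874747 0.05907625997586822 [ 0.57798125 -0.26177326  0.12651082] 0.027037143141562515 [0.1690947  7.82313052 3.41264008]
[-0.056  0.027 -0.   ]
[-0.118  0.037 -0.   ]
[-0.181  0.035 -0.   ]
[-0.241  0.019 -0.   ]
[-0.298 -0.009 -0.   ]
```

Call:
carry_out:
  deltas:
    - [[-0.056,0.022,0,0,-1],[-0.118,0.031,0,0,-1],[-0.181,0.029,0,0,-1],[-0.241,0.014,0,0,-1],[-0.298,-0.013,0,0,-1]]

```text
clock: 6.2
tool_pos: [0.5191, -0.2499, 0.1266]
orientation: [180.0, -0.0, -9.8]
force: [3.5, 1.3, -1.9]
opening: 0.027
gripper_force: 30.0
```

```bash
python3 circ.py .560 -.2045 .06 14
```

```text
now -131.97776478360316 0.06108843169029246 [ 0.51914148 -0.24991341  0.12659079] 0.027027925469297966 [ 3.53351666  1.33049128 -1.86129217]
[-0.054 -0.051 -0.   ]
[-0.098 -0.109 -0.   ]
[-0.126 -0.177 -0.   ]
[-0.137 -0.249 -0.   ]
[-0.131 -0.322 -0.   ]
```

Call:
carry_out:
  deltas:
    - [[-0.051,-0.051,0,0,-1],[-0.095,-0.109,0,0,-1],[-0.122,-0.177,0,0,-1],[-0.133,-0.249,0,0,-1],[-0.127,-0.321,0,0,-1]]

```text
clock: 6.7
tool_pos: [0.5034, -0.1816, 0.1265]
orientation: [180.0, 0.2, -9.8]
force: [-1.4, -2.3, 0.5]
opening: 0.0265
gripper_force: 30.0
```

```bash
python3 circ.py .560 -.2045 .06 14
```

```text
now 157.98678044536138 0.06109246867095026 [ 0.50336133 -0.18160129  0.12651465] 0.02651112851882889 [-1.37616201 -2.30805227  0.54404713]
[ 0.029 -0.068 -0.   ]
[ 0.069 -0.129 -0.   ]
[ 0.123 -0.179 -0.   ]
[ 0.187 -0.214 -0.   ]
[ 0.258 -0.233 -0.   ]
```

Call:
carry_out:
  deltas:
    - [[0.026,-0.068,0,0,-1],[0.066,-0.129,0,0,-1],[0.12,-0.179,0,0,-1],[0.184,-0.214,0,0,-1],[0.255,-0.233,0,0,-1]]

```text
clock: 7.2
tool_pos: [0.5644, -0.1447, 0.1265]
orientation: [180.0, 0.1, -9.7]
force: [-2.5, -10.4, 0.6]
opening: 0.0271
gripper_force: 30.0
```

```bash
python3 circ.py .560 -.2045 .06 12
```

```text
now 85.77519511425423 0.060009827988137775 [ 0.56442092 -0.14465324  0.12652494] 0.027065504461914275 [ -2.4856246  -10.36466087   0.56689652]
[ 0.063  0.001 -0.   ]
[ 0.124  0.014 -0.   ]
[ 0.181  0.04  -0.   ]
[ 0.231  0.077 -0.   ]
[ 0.273  0.124 -0.   ]
```

Call:
carry_out:
  deltas:
    - [[0.062,0.007,0,0,-1],[0.123,0.021,0,0,-1],[0.18,0.047,0,0,-1],[0.23,0.084,0,0,-1],[0.272,0.13,0,0,-1]]

```text
clock: 7.7
tool_pos: [0.614, -0.181, 0.1266]
orientation: [180.0, -0.0, -9.8]
force: [-2.6, 1.0, 3.9]
opening: 0.0271
gripper_force: 30.0
```

```bash
python3 circ.py .560 -.2055 .06 8; python3 - <<'E'
from h import *
p=[ctrl.snapshot(n) for n in("top","scene")]
ims=[cv2.resize(q["color"][r[0]:r[1],c[0]:c[1],::-1],(400,500),interpolation=cv2.INTER_CUBIC) for q,r,c in((p[0],(80,255),(385,525)),(p[1],(170,345),(100,240)))]
cv2.imwrite("pics/m1.png",np.hstack(ims))
E
```

```text
now 24.400884444526667 0.059301678027369464 [ 0.61400469 -0.18100138  0.12655189] 0.027120976831200606 [-2.57258507  0.99038007  3.92115328]
[ 0.024  0.034 -0.   ]
[ 0.04   0.073 -0.   ]
[ 0.05   0.114 -0.   ]
[ 0.055  0.155 -0.   ]
[ 0.053  0.197 -0.   ]
```

View pics/m1.png

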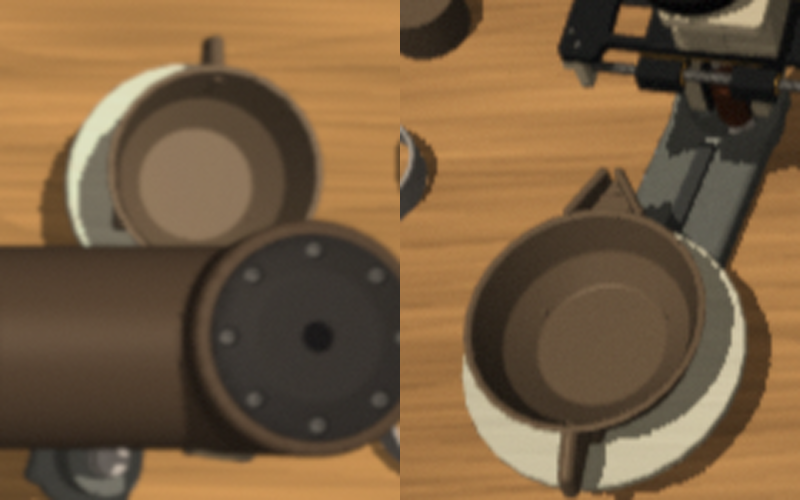

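The lip has come round: it is at about scene px (174.6,230), with the handle at (159,341.5). It is nearly at the crank, so I measure how much is left.

```bash
cat > lip.py <<'E'
from h import *
import sys
u,v=map(float,sys.argv[1:3]);q=ctrl.snapshot("scene");ang=lambda d:np.degrees(np.arctan2(d[1],d[0]))%360
for z in(.113,.12):
    L=onplane(q,(u,v),z)[:2];L0=onplane(q,(106.2,293),z)[:2]
    for W in((.778,-.282),(.780,-.280)):
        W=np.array(W);C=np.array([.561,-.2055]);print(z,L,"lip now",ang(L-W).round(1),"was",ang(L0-W).round(1),"r",np.linalg.norm(L-W).round(3),"crank",ang(C-W).round(1))
E
python3 lip.py 174.6 230.2
```

```text
0.113 [ 0.66061826 -0.26933764] lip now 173.8 was 277.2 r 0.118 crank 160.6
0.113 [ 0.66061826 -0.26933764] lip now 174.9 was 276.1 r 0.12 crank 161.2
0.12 [ 0.66449776 -0.26755801] lip now 172.7 was 279.0 r 0.114 crank 160.6
0.12 [ 0.66449776 -0.26755801] lip now 173.9 was 277.8 r 0.116 crank 161.2
```

Call:
carry_out:
  deltas:
    - [[0.022,0.034,0,0,-1],[0.037,0.073,0,0,-1],[0.047,0.114,0,0,-1],[0.052,0.155,0,0,-1],[0.05,0.197,0,0,-1]]

```text
clock: 8.35
tool_pos: [0.6164, -0.2212, 0.1266]
orientation: [180.0, -0.0, -9.8]
force: [0.5, 2.1, 0.6]
opening: 0.0268
gripper_force: 30.0
```

Call:
carry_out:
  deltas:
    - [[0,0,0,0,-1]]

```text
clock: 8.45
tool_pos: [0.6161, -0.2222, 0.1266]
orientation: [180.0, -0.0, -9.9]
force: [1.6, -3.1, -1.3]
opening: 0.027
gripper_force: 30.0
```

```bash
python3 circ.py .560 -.2055 .06 2; python3 - <<'E'
from h import *
q=ctrl.snapshot("scene");im=q["color"][:,:,::-1].copy()
S=4;c=cv2.resize(im[180:330,85:255],None,fx=S,fy=S,interpolation=cv2.INTER_CUBIC)
# model line wheel axis -> crank axis at the lip's height
for z,col in((.118,(0,255,0)),):
    a,b=[tuple(((proj(q,np.array([x,y,z]))-[85,180])*S).astype(int)) for x,y in((.778,-.282),(.6,-.2192))]
    cv2.line(c,tuple(map(int,a)),tuple(map(int,b)),col,1)
cv2.imwrite("pics/m2.png",c)
E
```

```text
now -16.53459403741228 0.05854201161542381 [ 0.61612119 -0.22216072  0.12663204] 0.02698318942261018 [ 1.63593248 -3.05633972 -1.26671008]
[ 0.006  0.011 -0.   ]
[ 0.004  0.022 -0.   ]
[ 0.002  0.032 -0.   ]
[-0.001  0.042 -0.   ]
[-0.003  0.052 -0.   ]
```

View pics/m2.png

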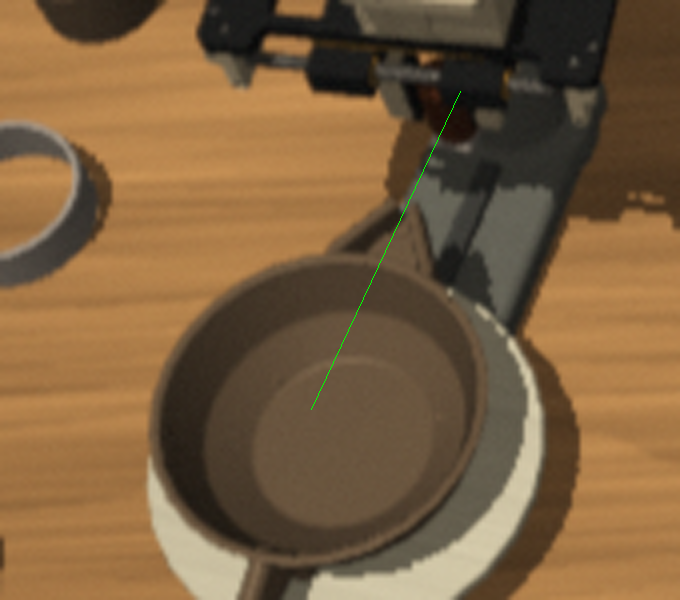

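The lip tip at crop px (403,207) lies on the axis-to-crank line, to within a degree or two. I release and retreat so I can check it unobstructed.

Call:
carry_out:
  deltas:
    - [[0,0,0,0,0.2],[0,0,0,0,1],[0,0,0,0,1],[0,0,0,0,1],[0,0,0,0,1]]

```text
clock: 9.0
tool_pos: [0.6164, -0.2202, 0.1265]
orientation: [-180.0, 0.0, -9.8]
force: [-0.1, -0.4, 0.5]
opening: 0.0615
gripper_force: 0.0
```

Call:
carry_out:
  deltas:
    - [[0,0,0,0,1],[0,0,-0.1,0,1],[0,0,-0.25,0,1],[0,0,-0.45,0,1],[0,0,-0.65,0,1]]

```text
clock: 9.5
tool_pos: [0.616, -0.2204, 0.2577]
orientation: [180.0, 0.1, -9.8]
force: [0.4, -0.2, -0.2]
opening: 0.0873
gripper_force: 0.0
```

Call:
carry_out:
  deltas:
    - [[-0.15,-0.15,0,0,1],[-0.3,-0.3,0,0,1],[-0.45,-0.45,0,0,1],[-0.6,-0.6,0,0,1],[-0.7,-0.8,0,0,1]]

```text
clock: 10.0
tool_pos: [0.5038, -0.0385, 0.2569]
orientation: [-180.0, -0.0, -9.9]
force: [1.7, 0.9, 0.8]
opening: 0.0878
gripper_force: 0.0
```

```bash
python3 - <<'E'
from h import *
np.set_printoptions(precision=4,suppress=True)
P=[ctrl.snapshot(n) for n in("top","scene")];ims=[]
for q,(r,c) in zip(P,((85,385),(170,100))):
    x=cv2.resize(q["color"][r:r+200,c:c+133,::-1],(399,600),interpolation=cv2.INTER_CUBIC).copy();ims.append(x)
    for k in("whirler","wheel","crank_knob"):
        for s in ctrl.spot_point(q,k)[:1]:print(k,round(s["p"],2),s["centre"],onplane(q,s["centre"],dict(whirler=0,wheel=.052,crank_knob=.14)[k]))
cv2.imwrite("pics/m3.png",np.hstack(ims));print(ctrl.get_obs()["tool_pos"])
E
```

```text
whirler 0.78 [412.3, 237.8] [ 0.5632 -0.2033  0.    ]
wheel 0.62 [450.4, 145.5] [ 0.7778 -0.2788  0.052 ]
crank_knob 0.56 [434.0, 210.0] [ 0.6227 -0.2193  0.14  ]
whirler 0.64 [214.3, 215.2] [ 0.5627 -0.2077  0.    ]
wheel 0.87 [171.0, 292.2] [ 0.7723 -0.281   0.052 ]
crank_knob 0.72 [197.7, 204.7] [ 0.6177 -0.2194  0.14  ]
[ 0.5059 -0.0398  0.2563]
```

View pics/m3.png

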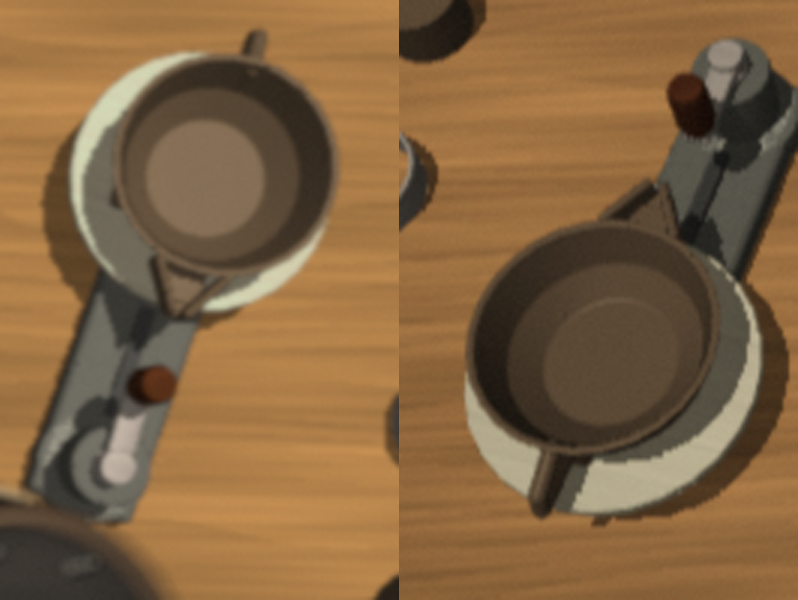

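The clear view gives lip tip at top (444.7,190) and scene (185.3,231.3), and hub at top (424.3,240.3) and scene (209.3,188). The lip looks a couple of degrees short of the crank, so I quantify it.

```bash
python3 - <<'E'
from h import *
np.set_printoptions(precision=4,suppress=True)
P=[ctrl.snapshot(n) for n in("top","scene")]
T={k:tri(P,v) for k,v in dict(lip=((444.7,190),(185.3,231.3)),bowl=((460.7,139.7),(164.7,282)),hub=((424.3,240.3),(209.3,188)),lip0=((511,135),(106.2,293)),handle=((471,96),(146.7,340))).items()}
ang=lambda d:(np.degrees(np.arctan2(d[1],d[0]))%360).round(1)
for k,v in T.items():print(k,v)
for a,b in(("bowl","lip"),("handle","lip"),("bowl","hub"),("bowl","lip0"),("handle","bowl")):print(a,b,ang(T[b]-T[a]),np.linalg.norm((T[b]-T[a])[:2]).round(3))
# base bar edges: fit direction from grey base silhouette (top view), table-parallel
for q in P:
    for s in ctrl.silhouettes(q,"wheel")[:1]:
        c,_=cv2.findContours(s["mask"].astype(np.uint8),0,1);print(s["p"],s["centre"])
E
```

```text
lip [ 0.6674 -0.2466  0.1187]
bowl [ 0.7774 -0.28    0.1185]
hub [ 0.5589 -0.2039  0.1126]
lip0 [ 0.7913 -0.3915  0.1127]
handle [ 0.882  -0.3103  0.0935]
bowl lip 163.1 0.115
handle lip 163.4 0.224
bowl hub 160.8 0.231
bowl lip0 277.1 0.112
handle bowl 163.8 0.109
0.93 [454.4, 144.7]
0.68 [169.2, 291.0]
```

Three independent estimates all put the lip about 2.4° short, which is about 7.5° of crank. I go back along the same path, regrip and finish.

Call:
carry_out:
  deltas:
    - [[0.15,0.15,0,0,1],[0.3,0.3,0,0,1],[0.45,0.5,0,0,1],[0.6,0.67,0,0,1],[0.7,0.8,0,0,1]]

```text
clock: 11.1
tool_pos: [0.6174, -0.2235, 0.2556]
orientation: [180.0, 0.1, -9.9]
force: [0.6, -0.1, -0.5]
opening: 0.0879
gripper_force: 0.0
```

Call:
carry_out:
  deltas:
    - [[0,0,0.2,0,1],[0,0,0.4,0,1],[0,0,0.55,0,1],[0,0,0.65,0,1],[0,0,0.65,0,0]]

```text
clock: 11.6
tool_pos: [0.6141, -0.2208, 0.1227]
orientation: [180.0, 0.4, -9.9]
force: [-0.9, 0.1, -0.3]
opening: 0.0838
gripper_force: 0.0
```

Call:
carry_out:
  deltas:
    - [[0,0,0,0,-1],[0,0,0,0,-1],[0,0,0,0,-1],[0,0,0,0,-1],[0,0,0,0,-1]]

```text
clock: 12.1
tool_pos: [0.6167, -0.2205, 0.1273]
orientation: [-180.0, -0.1, -9.8]
force: [-0.0, 0.3, -0.3]
opening: 0.045
gripper_force: 0.0
```

Call:
carry_out:
  deltas:
    - [[0,0,0,0,-1],[0,0,0,0,-1],[0,0,0,0,-1],[0,0,0,0,-1],[0,0,0,0,-1]]

```text
clock: 12.6
tool_pos: [0.6165, -0.2206, 0.1267]
orientation: [180.0, -0.0, -9.8]
force: [-0.7, -0.0, 2.0]
opening: 0.0274
gripper_force: 30.0
```

```bash
python3 circ.py .560 -.2045 .059 1.6
```

```text
now -15.927098497278582 0.05871327031688862 [ 0.61645936 -0.22061175  0.12671535] 0.02736819828915559 [-0.68691161 -0.03513359  2.02412785]
[ 0.     0.008 -0.   ]
[-0.001  0.016 -0.   ]
[-0.002  0.025 -0.   ]
[-0.004  0.033 -0.   ]
[-0.006  0.041 -0.   ]
```

Call:
carry_out:
  deltas:
    - [[0,0.01,0,0,-1],[-0.001,0.02,0,0,-1],[-0.003,0.03,0,0,-1],[-0.005,0.038,0,0,-1],[-0.005,0.038,0,0,-1]]

```text
clock: 13.1
tool_pos: [0.6139, -0.2281, 0.1266]
orientation: [180.0, 0.0, -9.8]
force: [-1.7, 1.1, 4.2]
opening: 0.0273
gripper_force: 30.0
```

Call:
carry_out:
  deltas:
    - [[0,0,0,0,-1],[0,0,0,0,0.2],[0,0,0,0,1],[0,0,0,0,1],[0,0,0,0,1]]

```text
clock: 13.6
tool_pos: [0.6142, -0.2279, 0.1263]
orientation: [180.0, 0.0, -9.8]
force: [-0.0, -0.4, 0.1]
opening: 0.0535
gripper_force: 0.0
```

Call:
carry_out:
  deltas:
    - [[0,0,0,0,1],[0,0,-0.1,0,1],[0,0,-0.25,0,1],[0,0,-0.45,0,1],[0,0,-0.65,0,1]]

```text
clock: 14.1
tool_pos: [0.6138, -0.2278, 0.2576]
orientation: [180.0, 0.1, -9.8]
force: [0.6, 0.4, 0.4]
opening: 0.0868
gripper_force: 0.0
```

Call:
carry_out:
  deltas:
    - [[-0.15,-0.15,0,0,1],[-0.3,-0.3,0,0,1],[-0.45,-0.45,0,0,1],[-0.6,-0.6,0,0,1],[-0.7,-0.8,0,0,1]]

```text
clock: 14.6
tool_pos: [0.5016, -0.0458, 0.2569]
orientation: [-180.0, -0.0, -9.9]
force: [0.9, 0.5, -0.2]
opening: 0.0877
gripper_force: 0.0
```

```bash
python3 - <<'E'
from h import *
P=[ctrl.snapshot(n) for n in("top","scene")];ims=[]
for q,(r,c) in zip(P,((85,385),(170,100))):
    ims.append(cv2.resize(q["color"][r:r+200,c:c+133,::-1],(399,600),interpolation=cv2.INTER_CUBIC))
cv2.imwrite("pics/m4.png",np.hstack(ims));print(ctrl.get_obs()["tool_pos"])
for k in ("sievecrank_knob",):
  for q in P:
    for s in ctrl.spot_point(q,k)[:1]:print(s["centre"],onplane(q,s["centre"],.192))
E
```

```text
[ 0.50214313 -0.0429017   0.25746489]
[207.9, 291.9] [0.44944278 0.2349159  0.192     ]
[404.1, 119.6] [0.45457018 0.23171968 0.192     ]
```

View pics/m4.png

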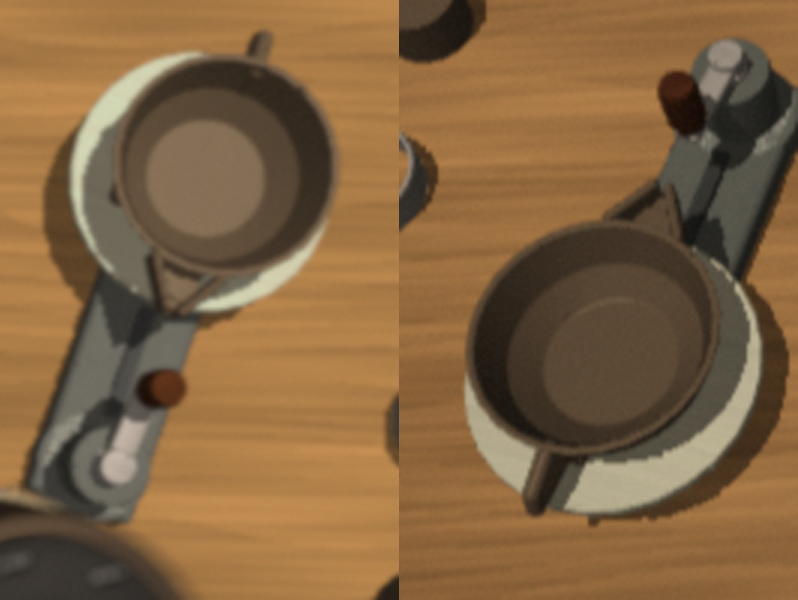

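The lip now sits at top (442.7,189.3), 19.9° off image vertical, which matches the hub's 19.9°. I compare the sieve crank pixel by pixel with the first pictures before handing in.

```bash
python3 - <<'E'
from h import *
for n,(r,c) in dict(top=(285,195),scene=(105,385)).items():
    a=cv2.imread(f"pics/{n}0.png")[r:r+50,c:c+40].astype(float);b=ctrl.snapshot(n)["color"][r:r+50,c:c+40,::-1].astype(float)
    print(n,cv2.phaseCorrelate(a.mean(2),b.mean(2)),np.abs(a-b).mean())
    f=lambda x:[np.round(v.mean(),1) for v in np.nonzero((x[:,:,2]<110)&(x[:,:,2]>x[:,:,0]*1.5)&(x[:,:,1]<60))];print(f(a),f(b))
E
```

```text
top ((-0.2796332801859691, -0.08704965538909804), 0.7743380876024526) 51.37116666666667
[np.float64(6.5), np.float64(16.7)] [np.float64(26.6), np.float64(17.8)]
scene ((-0.2471015807522292, -0.0630227238609713), 0.8545742974497078) 15.069
[np.float64(13.8), np.float64(17.6)] [np.float64(11.2), np.float64(13.4)]
```

```bash
python3 - <<'E'
from h import *
rows=[]
for n,(r,c) in dict(top=(210,165),scene=(100,345)).items():
    a=cv2.imread(f"pics/{n}0.png");b=ctrl.snapshot(n)["color"][:,:,::-1]
    rows.append(np.hstack([cv2.resize(x[r:r+105,c:c+110],(380,300)) for x in(a,b)]))
cv2.imwrite("pics/s.png",np.vstack(rows))
E
```

```text
(no output)
```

View pics/s.png

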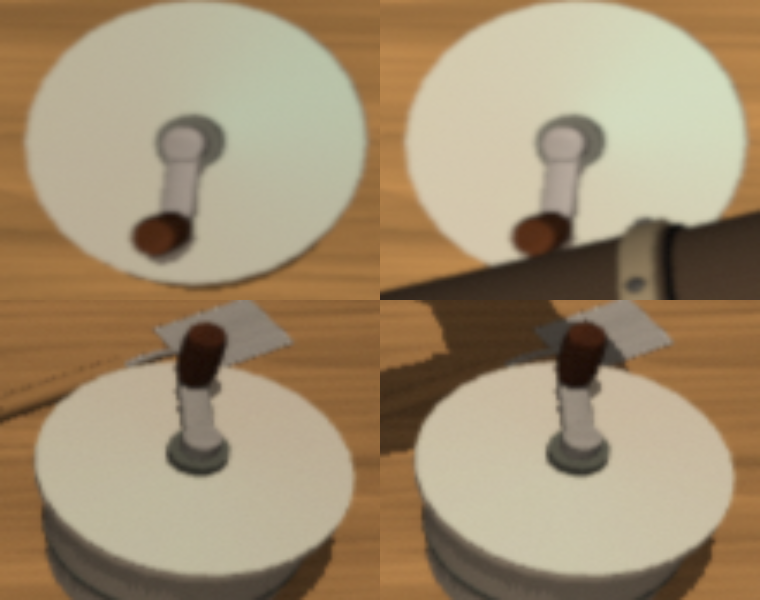

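The sieve crank hasn't moved: the knob is in the same place in both pairs, at (155,237) in the top crop and (205,340) in the scene crop. The earlier shift was network noise. I hand in.

```bash
python3 -c "
from plant import ctrl
print(ctrl.close_job())"
```

```text
the job is handed in; nothing more can be done
None
```

I wound the decorating wheel's crank about one turn clockwise, until the lip points at the crank to within the accuracy of the camera check. The gripper has let go and is clear of everything, the sieve's crank has not moved, and the job is handed in at about 15 s on the clock.

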